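Hook the stuck storage module out of the laptop bay

ROBOT

A 6-joint arm with a two-finger parallel gripper is mounted at the origin on the work surface. World frame = base frame: x ahead of the robot, y to its left, z up, the work surface at z = 0. Lengths are in m, angles in degrees, forces in N, time in s.
With the tool pointing down it reaches from about 0.4 to 0.825 m from the base axis. Payload 7 kg.
Tool frame: the origin (TCP) lies midway between the tips of the shut fingers; the grasp point (between the pads) lies 19 mm behind it; z points along the fingers, y is the direction in which the jaws open and shut (so a half turn about z gives the same grasp; the last joint's range is limited). The gripper opens to 88 mm and grips with 3 to 60 N. Pads are 19 mm wide; open, the fingers measure 130 mm over their backs; the gripper's body (78 mm by 193 mm) begins 47 mm behind the grasp point.
Start: joints at [-48.524, 20.546, 0.682, 0, -70.136, -16.507], TCP at [0.285, -0.612, 0.227] pointing down, gripper open.
Joint ranges: [-176.03, 176.03], [-82.01, 121.73], [-58.28, 71.71], [-173.87, 95.51], [-174.79, -0.11], [-173.66, 173.66]. Speed limits (degrees/s): [136.94, 136.94, 172.46, 180, 180, 180].

INTERFACE

Orientations are given as [roll, pitch, yaw] about the fixed x, y, z axes, in that order (R = Rz(yaw) Ry(pitch) Rx(roll)).
In Python, from plant import get_state, capture, close_job gives the robot as it stands.
- The arm moves only by the tool apply_moves, never from a script. Its argument "commands" is a list of rows, each an object with "grip": the opening, from 0 (shut) to 1 (fully open); "dp": the shift along the tool's x, y, z in mm, a list of three; "yaw": the turn about the tool's z in rad. A call has 1 to 12 rows; each row is the pose to reach, as a shift and turn from the pose commanded when the call began, along the tool's axes at that moment; what a row does not reach only later rows make up. A row lasts 1/8 s, in which the tool goes at most 62.5 mm and 10.7 degrees, less where a joint would pass 70% of its speed; a pose out of reach is approached as far as the arm can. A call with a gripper value outside its range is refused whole. The fingers move at their own pace and stop on an object; "newtons" is the grip in N (left out, the last holds). Time passes only in rows, so rows that repeat a pose let the fingers close. It gives the time, the measured TCP pose, the force and the opening at its end, in the units of the state.
- get_state(): the state, without advancing time (a new reading comes with each control period).
- capture(name): name is "side" or "top" or "wrist"; returns a dict with "color" (480x640x3 uint8, red, green, blue), "camera_matrix" (3x3 intrinsics, pixels), "xyz" and "rotation" of the camera in the world; the wrist camera has in their place "T_tool_cam" (4x4, takes a point from camera to tool coordinates, whose origin is the TCP and whose axes are the flange's). Camera axes: x right, y up, looking along -z (the intrinsics and any distortion apply to the point x, -y, -z); pixel columns grow to the right and rows downward; lengths in m; the calibration is good to about 2 mm. A picture is of the moment at which its call begins: read the wrist's pose just before it. There is no depth.
- close_job(): hands the job in, once; it reports no verdict.
The state is a dict: "time_s": time; "joints": joint angles; "qd": joint speeds; "joint_torque": joint torques, N m; "tcp_pos": TCP position; "eef_rot": TCP orientation; "contact_force": force on the tool from outside, world axes, zero at the start; "moment": the same for the moment, N m; "gripper_width": finger opening in m.
Only numpy, scipy, OpenCV 4.12 (cv2) and the standard library are available. Lean on these libraries where they do the work, as an engineer would, in place of code of your own. Each camera call takes 0.05 s, during which the arm holds its last target.

TASK

The storage module is stuck deep in its bay in the upturned laptop base and its pull tab has snapped off. Pick up the yellow-handled hooked pick, lower its hook into the square eye in the orange end of the module, and drag the module with the hook right out of the bay so that it lies flat on the bench just in front of it. Then unhook the pick and put it down on the bench, clear of the module and the laptop; do not touch the module with the gripper, and leave the tray, the jar and the power brick where they are.

Things in the scene. Friction and masses are not known exactly. Their poses are not given: they have to be found in the camera images.
- laptop: Open upside-down dark laptop base, fixed flat on the bench. Origin: on the bench (z 0), middle of the mouth of its storage bay, which opens in its front edge. +x runs level into the bay (the module comes out along -x), y left looking in, z up. It covers x 0 to 220, y -190 to +130 mm, rim 24 mm high. The bay: a straight channel 38 mm wide, 98 mm deep, floor level with the bench.
- bay_mouth (a point): Middle of the bay's mouth, 6 mm above the bench; axes as the laptop's. Two grey lips (16 to 24 mm above the bench) overhang the channel from both sides along its whole length and hold the module down; between them a slit 14 mm wide (y -7 to +7 mm) is open from above and at the mouth.
- module_center (a point): Centre (half-way up) of the storage module: loose rigid block 60 (x) by 34 (y) by 12 mm (z), about 70 g, aluminium with a green top, orange front end. Its -x points to the orange end, which faces the mouth (axes nearly parallel to the laptop's). It starts flat in the bay, front end 6 to 30 mm inside the mouth, and slides with friction only.
- module_eye (a point): Centre of the module's eye, level with its top face (12 mm above its underside), 17 mm from the module's centre towards the orange end. The eye is a square opening 14 by 14 mm right through the module, seen from above through the slit; the bar between it and the front end is 6 mm thick.
- pick_grip (a point): Centre, half-way up (13 mm), of the hooked pick's yellow, black-banded handle: 90 long (x), 18 wide (y), 26 mm high (z). The loose pick (80 g, balanced within 10 mm of here) stands on the handle's flat underside; grip it across the 18 mm. +x points to the hook. A 5 mm steel shaft leaves the handle's front 21 mm above its underside, runs along +x, then bends square down: the hook.
- pick_tip (a point): Lowest point of the pick's hook, on the axis of its 5 mm round upright bar, 95 mm ahead (+x) of the handle's centre, level with the handle's underside and 21 mm below the shaft's axis; axes as the handle's. With the tip 2 to 5 mm above the bench the hook is well into the eye and the shaft lies in the slit.
- tray_center (a point): Bystander: centre of a loose blue open parts tray, 85 by 75 by 30 mm.
- jar_center (a point): Bystander: centre of a loose amber glass jar with a black cap, 48 mm across, 60 mm high.
- brick_center (a point): Bystander: centre of a loose black power brick, 90 by 45 by 28 mm.

How it is judged (in metres and radians):
On the way, in this order (a step that is already met when the one before it is completed fails the run):
1. the pick's hook is down in the module's eye while the module is still in the bay (horizontal distance between pick_tip and module_eye below 0.01 m and z of pick_tip in the frame of module_center below 0.005 m and x of module_center in the frame of laptop above 0.02 m), for 0.1 s.
2. with the hook still in its eye, the module has been dragged so far that most of it is out of the bay (horizontal distance between pick_tip and module_eye below 0.01 m and z of pick_tip in the frame of module_center below 0.005 m and x of module_center in the frame of laptop below -0.015 m), for 0.1 s.
At the end, for the whole second after the job is handed in: Module flat on the bench at rest (tilt < 0.1 rad, centre below 10 mm), centre 31 to 200 mm in front of the mouth, within 100 mm of the bay axis; pick at rest on the bench (handle centre below 20 mm), touching neither module nor laptop, hook over 20 mm from the eye; bystanders within 30 mm (x of module_center in the frame of laptop between -0.2 and -0.031 m and y of module_center in the frame of laptop between -0.1 and 0.1 m and height (world z) of module_center below 0.01 m and angle between module_center's own z axis and vertical below 0.1 rad and linear speed of each of module, pick below 0.01 m/s and height (world z) of pick_grip below 0.02 m and horizontal distance between pick_tip and module_eye above 0.02 m and contact force between pick and module below 0.02 N and contact force between pick and laptop below 0.02 N).
It fails at once if the gripper or arm touches the module (contact force between any of the fingers, the arm and module above 0.5 N).
It fails at once if the tray, the jar or the power brick is moved by more than 30 mm (distance of any of tray_center, jar_center, brick_center from where it was at the start of the episode above 0.03 m).
It also fails if it takes over 51 s, if anything falls off the work surface, if the arm or the gripper's body presses on something with over 40 N, if the wrist force passes 120 N, or if a joint passes its speed limit or range.

## Working session

There is one attempt and no reset: what is moved stays moved. The work goes in short steps, Python scripts to look and compute and a tool call to move; the robot and the scene stay as the last step left them, time stands still between calls to the robot, and variables do not carry over. Pictures are saved under pics/ and viewed, and the job is handed in when it is done.

Besides the shell and the picture viewer there is one more tool, called after "Emit:" as name(argument=value, ...), one argument or row to a line, values as JSON. apply_moves: Moves the arm, as the interface text tells. Its arguments: {"type":"object","properties":{"commands":{"type":"array","items":{"type":"object","properties":{"grip":{"type":"number"},"dp":{"type":"array","items":{"type":"number"}},"yaw":{"type":"number"}}}},"newtons":{"type":"number"}},"required":["commands"]}

```bash
ls; mkdir -p pics
python3 - <<'E'
from plant import *
import cv2
print(get_state())
for n in ("top","side","wrist"):
    c=capture(n); cv2.imwrite(f"pics/{n}0.png",c["color"][:,:,::-1]); print(n,{k:(v.tolist() if hasattr(v,'tolist') else v) for k,v in c.items() if k!='color'})
E
```

```text
pics
{'time_s': 0.0, 'joints': array([-4.85222282e+01,  2.05917615e+01,  6.31745253e-01, -2.04510120e-02,
       -7.01362662e+01, -1.65066535e+01]), 'qd': array([-0.04716267,  0.06918112, -0.01947145, -0.07847118,  0.04733038,
        0.03388443]), 'joint_torque': array([-1.94136970e-03, -5.82721639e+01,  2.93046427e+01,  6.99693784e+00,
        6.68291192e-03, -1.76779972e-04]), 'tcp_pos': array([ 0.28471153, -0.61145189,  0.22560257]), 'eef_rot': array([ 1.79902223e+02, -8.92639646e-03, -1.55035839e+02]), 'contact_force': array([-0.72539873, -0.47868075,  0.58391454]), 'moment': array([-0.00089868, -0.05108013, -0.0004738 ]), 'gripper_width': 0.08744485311938766}
top {'camera_matrix': [[620.144268597809, 0.0, 316.33612965923066], [0.0, 620.144268597809, 234.71183629185913], [0.0, 0.0, 1.0]], 'xyz': [0.3993303334557666, 0.008525356975722783, 1.5309353486917123], 'rotation': [3.282169895511761, -0.7756651607807908, -89.78949071873888]}
side {'camera_matrix': [[444.21048284362485, 0.0, 325.7916748991038], [0.0, 444.21048284362485, 242.59768675809713], [0.0, 0.0, 1.0]], 'xyz': [-0.12438994637651973, 0.6197347646366038, 0.54857078037353], 'rotation': [60.38548213575585, -1.4333052502067076, -136.15902909604662]}
wrist {'camera_matrix': [[373.46662052373216, 0.0, 323.13203024522636], [0.0, 373.46662052373216, 243.56945534129588], [0.0, 0.0, 1.0]], 'T_tool_cam': [[-0.0004278171727923634, 0.9615711909065869, 0.27455538929504886, 0.07312644093806073], [0.9999996718740909, 0.0006002468413458947, -0.0005440178684526838, 0.00032812024184669664], [-0.0006879129148414221, 0.27455506646612554, -0.9615711321860719, -0.15833642977973775], [0.0, 0.0, 0.0, 1.0]]}
```

View pics/top0.png

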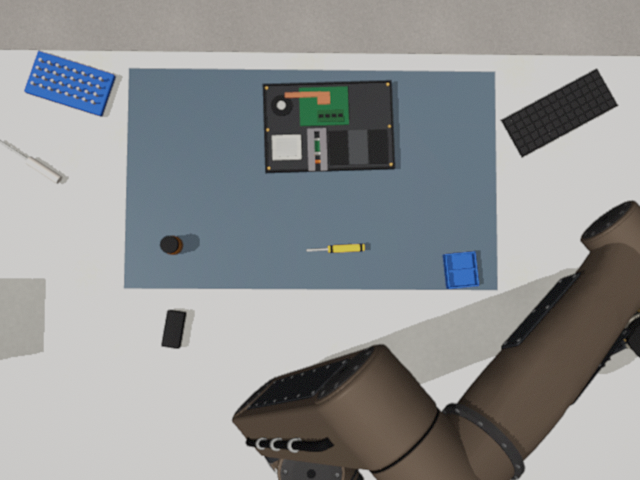

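View pics/side0.png

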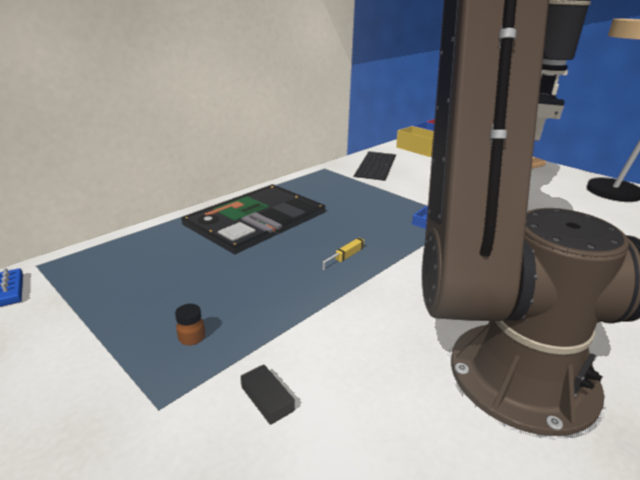

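View pics/wrist0.png

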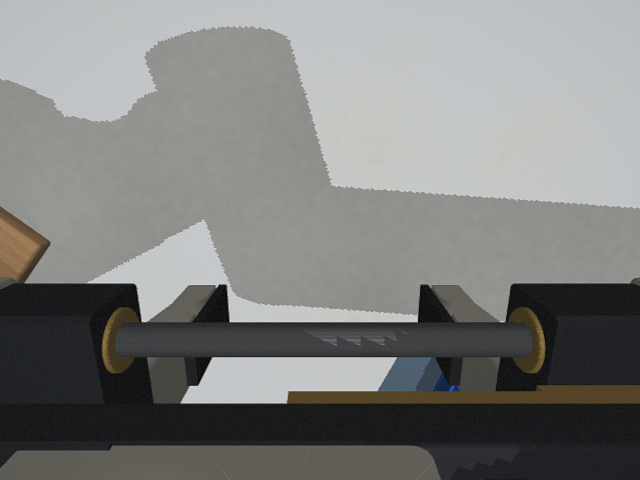

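Top view: the laptop is at (264–395, 80–172) with its bay mouth near (317,171). The pick's handle is at (347,248) and its hook near (307,250). The side view agrees. Next I'll zoom in and measure.

```bash
cat > h.py <<'E'
import numpy as np, cv2
from scipy.spatial.transform import Rotation as R
from plant import *
def cam(c,st=None):
    if "xyz" in c: return np.array(c["xyz"]),R.from_euler("xyz",c["rotation"],degrees=True).as_matrix()
    T=np.array(c["T_tool_cam"]);W=np.eye(4);W[:3,:3]=R.from_euler("xyz",st["eef_rot"],degrees=True).as_matrix();W[:3,3]=st["tcp_pos"];M=W@T
    return M[:3,3],M[:3,:3]
def cast(c,uv,z,st=None):
    o,M=cam(c,st);K=np.array(c["camera_matrix"])
    uv=np.atleast_2d(uv).astype(float)
    d=np.c_[(uv[:,0]-K[0,2])/K[0,0],-(uv[:,1]-K[1,2])/K[1,1],-np.ones(len(uv))]@M.T
    return o+d*((z-o[2])/d[:,2])[:,None]
def proj(c,P,st=None):
    o,M=cam(c,st);K=np.array(c["camera_matrix"]);p=(np.atleast_2d(P)-o)@M
    return np.c_[K[0,2]+K[0,0]*p[:,0]/-p[:,2],K[1,2]-K[1,1]*p[:,1]/-p[:,2]]
E
python3 - <<'E'
from h import *
c=capture("top");I=c["color"];hsv=cv2.cvtColor(I,cv2.COLOR_RGB2HSV)
a=cv2.resize(I[65:265,255:405],None,fx=4,fy=4,interpolation=cv2.INTER_CUBIC)
cv2.imwrite("pics/t1.png",cv2.resize(a[:440],None,fx=1.33,fy=1.33)[:,:,::-1]); cv2.imwrite("pics/t2.png",cv2.resize(I[225:270,290:380],None,fx=8,fy=8,interpolation=cv2.INTER_CUBIC)[:,:,::-1])
m=cv2.inRange(hsv,(18,100,100),(36,255,255));m[:225]=0;m[270:]=0;m[:,:290]=0;m[:,380:]=0
ys,xs=np.nonzero(m);print(len(xs),xs.min(),xs.max(),ys.min(),ys.max(),cv2.minAreaRect(np.c_[xs,ys].astype(np.float32)))
print(cast(c,[[347,248],[307,250],[317.5,171],[264.5,172],[395,171],[264,82],[391,80]],0.024))
E
```

```text
249 328 364 244 252 ((345.9925537109375, 247.8503875732422), (7.49064302444458, 36.25471115112305), 87.1375961303711)
[[ 0.45378273 -0.08628413  0.024     ]
 [ 0.4485155   0.01099537  0.024     ]
 [ 0.64210934 -0.01383502  0.024     ]
 [ 0.63888635  0.11578636  0.024     ]
 [ 0.64322231 -0.2039513   0.024     ]
 [ 0.86249056  0.11890876  0.024     ]
 [ 0.86997789 -0.19485575  0.024     ]]
```

View pics/t1.png

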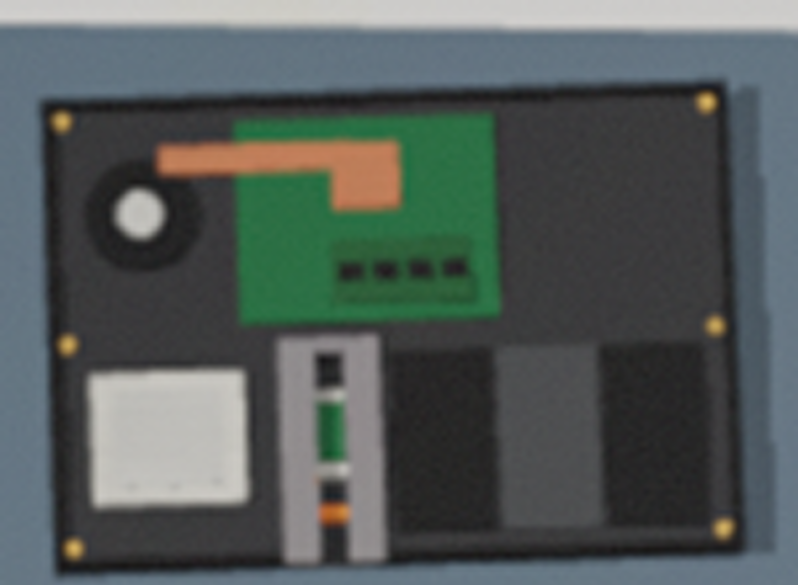

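View pics/t2.png

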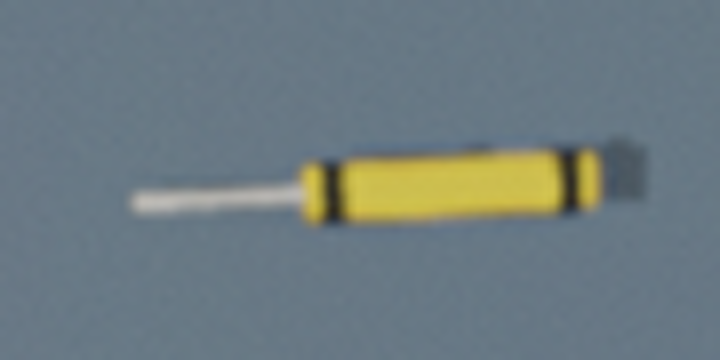

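```bash
cat >> h.py <<'E'
def togo(x,y,z,yaw):
    """dp, yaw for apply_moves from present measured pose to a world pose"""
    s=get_state();p=s["tcp_pos"];M=R.from_euler("xyz",s["eef_rot"],degrees=True).as_matrix()
    dp=1000*M.T@(np.array([x,y,z])-p);dy=(yaw-s["eef_rot"][2]+180)%360-180
    print("now",p.round(4),s["eef_rot"].round(2),"t",round(s["time_s"],2),"-> dp",dp.round(1),"yaw",round(-np.radians(dy),4))
E
python3 -c "
from h import *
togo(.57,-.014,.2,0)"
```

```text
now [ 0.2848 -0.6117  0.226 ] [ 1.7994e+02 -1.0000e-02 -1.5503e+02] t 0.2 -> dp [-510.8  421.4   26.4] yaw -2.7059
```

Emit:
apply_moves(
  commands=[
    {"dp": [-511, 421, 26], "yaw": -2.706, "grip": 1},
    {"dp": [-511, 421, 26], "yaw": -2.706, "grip": 1},
    {"dp": [-511, 421, 26], "yaw": -2.706, "grip": 1},
    {"dp": [-511, 421, 26], "yaw": -2.706, "grip": 1},
    {"dp": [-511, 421, 26], "yaw": -2.706, "grip": 1},
    {"dp": [-511, 421, 26], "yaw": -2.706, "grip": 1},
    {"dp": [-511, 421, 26], "yaw": -2.706, "grip": 1},
    {"dp": [-511, 421, 26], "yaw": -2.706, "grip": 1},
    {"dp": [-511, 421, 26], "yaw": -2.706, "grip": 1},
    {"dp": [-511, 421, 26], "yaw": -2.706, "grip": 1},
    {"dp": [-511, 421, 26], "yaw": -2.706, "grip": 1},
    {"dp": [-511, 421, 26], "yaw": -2.706, "grip": 1},
  ],
)

```text
time_s: 1.7
tcp_pos: [0.5713, -0.012, 0.1999]
eef_rot: [180.0, 0.0, -25.6]
contact_force: [-1.4, -0.6, 0.3]
gripper_width: 0.0878
```

```bash
python3 -c "
from h import *
togo(.57,-.014,.07,0)"
```

```text
now [ 0.5713 -0.012   0.1999] [ 1.7998e+02  3.0000e-02 -2.5580e+01] t 1.7 -> dp [ -0.2   2.3 129.9] yaw -0.4465
```

Emit:
apply_moves(
  commands=[
    {"dp": [0, 2, 130], "yaw": -0.45, "grip": 1},
    {"dp": [0, 2, 130], "yaw": -0.45, "grip": 1},
    {"dp": [0, 2, 130], "yaw": -0.45, "grip": 1},
    {"dp": [0, 2, 130], "yaw": -0.45, "grip": 1},
    {"dp": [0, 2, 130], "yaw": -0.45, "grip": 1},
  ],
)

```text
time_s: 2.33
tcp_pos: [0.5703, -0.0162, 0.0715]
eef_rot: [-180.0, -0.1, -0.4]
contact_force: [0.6, 0.3, 0.4]
gripper_width: 0.0878
```

Run:
```python
from h import *
import pickle
togo(.43,-.04,.12,0)
s=get_state();c=capture("wrist");pickle.dump((s,c),open("w1.pkl","wb"));cv2.imwrite("pics/w1.png",c["color"][:,:,::-1])
```

```text
now [ 0.5703 -0.0162  0.0715] [-1.7998e+02 -9.0000e-02 -4.3000e-01] t 2.33 -> dp [-140.1   24.9  -48.8] yaw -0.0074
```

View pics/w1.png

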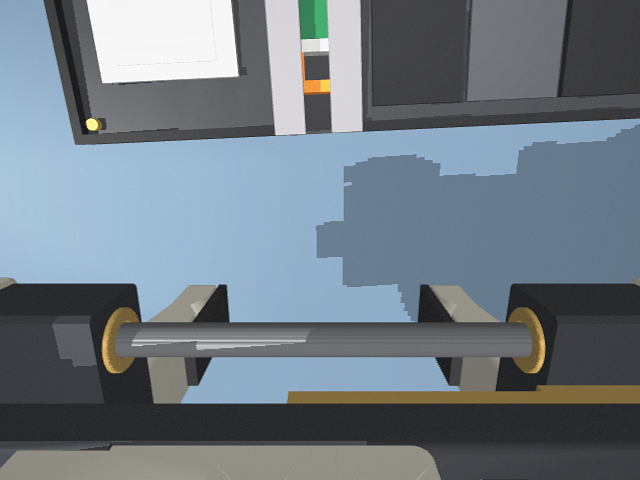

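The wrist view shows the rim's front edge from (77,142) to the right and the slit at the mouth at columns ~305–331. The orange bar is at rows ~80–94, with the dark eye above it at rows ~53–80. Zooming in.

Run:
```python
from h import *
import pickle
s,c=pickle.load(open("w1.pkl","rb"));I=c["color"]
cv2.imwrite("pics/w1z.png",cv2.resize(I[0:150,250:390],None,fx=4,fy=4,interpolation=cv2.INTER_NEAREST)[:,:,::-1])
h=cv2.cvtColor(I,cv2.COLOR_RGB2HSV);m=cv2.inRange(h,(5,150,120),(20,255,255));m[110:]=0
for r in range(40,100,3):
    x=np.nonzero(m[r])[0]; print(r,(x.min(),x.max(),len(x)) if len(x) else None,end=' ; ')
```

```text
40 None ; 43 None ; 46 None ; 49 None ; 52 (np.int64(302), np.int64(302), 1) ; 55 (np.int64(302), np.int64(303), 2) ; 58 (np.int64(302), np.int64(303), 2) ; 61 (np.int64(302), np.int64(304), 3) ; 64 (np.int64(302), np.int64(304), 3) ; 67 (np.int64(303), np.int64(304), 2) ; 70 (np.int64(303), np.int64(304), 2) ; 73 (np.int64(303), np.int64(304), 2) ; 76 (np.int64(303), np.int64(304), 2) ; 79 (np.int64(303), np.int64(328), 4) ; 82 (np.int64(303), np.int64(320), 18) ; 85 (np.int64(304), np.int64(329), 18) ; 88 (np.int64(304), np.int64(320), 17) ; 91 (np.int64(304), np.int64(329), 26) ; 94 (np.int64(304), np.int64(306), 3) ; 97 None ;
```

View pics/w1z.png

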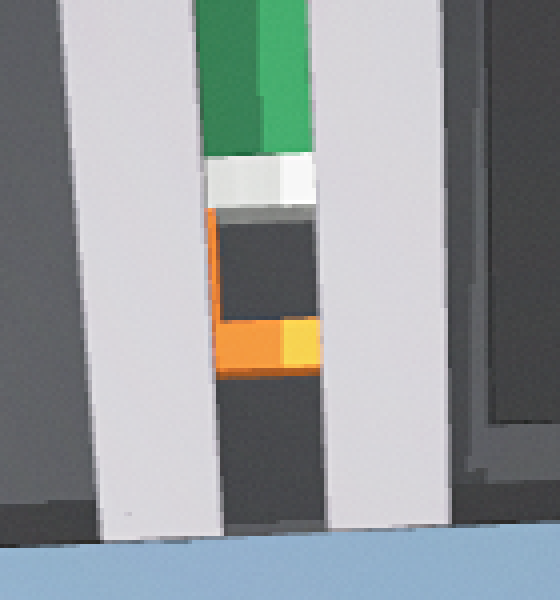

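Run:
```python
from h import *
import pickle
s,c=pickle.load(open("w1.pkl","rb"))
f=lambda u,v:(250+u/4,v/4)
L=cast(c,[f(222,536),f(329,529),f(102,541),f(451,524),f(193,0),f(307,0),(77,142)],.024,s);print("lips inL inR outL outR, top inL inR, corner\n",L[:,:2].round(4))
E=cast(c,[f(212,207),f(317,207),f(220,321),f(320,318),f(217,371),f(321,368)],.012,s);print("eye farL farR nearL nearR barfront L R\n",E[:,:2].round(4))
t=capture("top")
print("top view", proj(t,L),)
for a,b in ((0,1),(2,3)): print(L[a]-L[b],(L[a]+L[b])/2)
print("yaw edge",np.degrees(np.arctan2(-(L[6]-L[3])[0],(L[6]-L[3])[1])),"yaw slit",[np.degrees(np.arctan2(*(L[i+4]-L[i])[[1,0]])) for i in (0,1)])
```

```text
lips inL inR outL outR, top inL inR, corner
 [[ 0.6465 -0.0066]
 [ 0.6473 -0.0208]
 [ 0.646   0.0093]
 [ 0.6478 -0.0369]
 [ 0.7087 -0.0044]
 [ 0.7086 -0.0182]
 [ 0.6434  0.1152]]
eye farL farR nearL nearR barfront L R
 [[ 0.6884 -0.0056]
 [ 0.6883 -0.0195]
 [ 0.6745 -0.0063]
 [ 0.6747 -0.0198]
 [ 0.6682 -0.0058]
 [ 0.6684 -0.02  ]]
top view [[314.55356045 169.20692787]
 [320.33311926 168.92636113]
 [308.05844377 169.37566738]
 [326.9049603  168.76004876]
 [313.745126   144.03669676]
 [319.3628343  144.11888402]
 [264.76719973 170.18534237]]
[-0.00077595  0.01415378  0.        ] [ 0.64687944 -0.01367976  0.024     ]
[-0.00179163  0.04615666  0.        ] [ 0.64687718 -0.01377864  0.024     ]
yaw edge 1.6619554683465878 yaw slit [np.float64(2.0456542256905172), np.float64(2.412566118428139)]
```

Emit:
apply_moves(
  commands=[
    {"dp": [-140, 25, -49], "yaw": -0.007, "grip": 1},
    {"dp": [-140, 25, -49], "yaw": -0.007, "grip": 1},
    {"dp": [-140, 25, -49], "yaw": -0.007, "grip": 1},
    {"dp": [-140, 25, -49], "yaw": -0.007, "grip": 1},
    {"dp": [-140, 25, -49], "yaw": -0.007, "grip": 1},
  ],
)

```text
time_s: 3.05
tcp_pos: [0.4304, -0.0402, 0.1203]
eef_rot: [-180.0, -0.1, 0.1]
contact_force: [-0.5, -0.4, -0.6]
gripper_width: 0.0873
```

Run:
```python
from h import *
import pickle
s=get_state();print(s["tcp_pos"],s["eef_rot"]);c=capture("wrist");pickle.dump((s,c),open("w2.pkl","wb"));cv2.imwrite("pics/w2.png",c["color"][:,:,::-1])
```

```text
[ 0.43044329 -0.04019481  0.12033641] [-1.79960078e+02 -1.28188615e-01  5.90454817e-02]
```

View pics/w2.png

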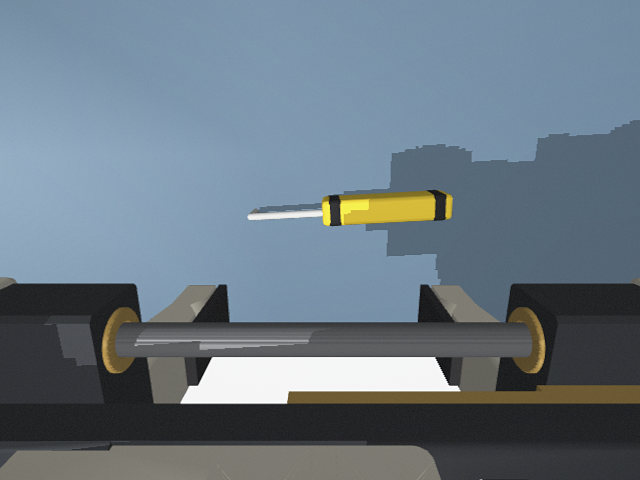

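The wrist view shows the handle at (323–452, 191–226) and the hook end at (249,216).

Run:
```python
from h import *
import pickle
s,c=pickle.load(open("w2.pkl","rb"));I=c["color"]
cv2.imwrite("pics/w2z.png",cv2.resize(I[175:245,240:460],None,fx=3.6,fy=3.6,interpolation=cv2.INTER_NEAREST)[:,:,::-1])
```

```text
(no output)
```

View pics/w2z.png

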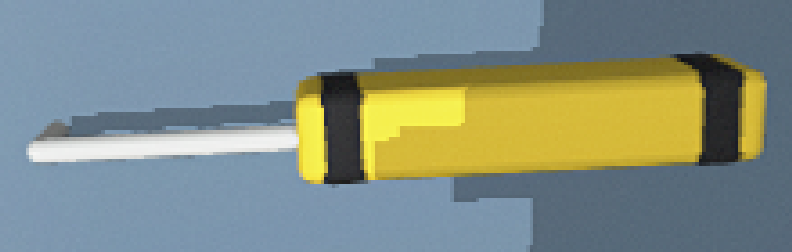

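Run:
```python
from h import *
import pickle
s,c=pickle.load(open("w2.pkl","rb"))
g=lambda u,v:(240+u/3.6,175+v/3.6)
H=cast(c,[g(299,139),g(765,112),g(330,94),g(330,184),g(700,72),g(700,161)],.026,s);print(H[:,:2].round(4),np.linalg.norm(H[0]-H[1]),np.linalg.norm(H[2]-H[3]))
T=cast(c,[g(28,152),g(298,140)],.0215,s);print(T[:,:2].round(4))
d=H[0]-H[1];print("yaw",np.degrees(np.arctan2(d[1],d[0])),"centre",(H[0]+H[1])/2,(H[2]+H[3]+H[4]+H[5])/4)
d=T[0]-T[1];print(np.degrees(np.arctan2(d[1],d[0])))
d=T[0]-H[1];print(np.degrees(np.arctan2(d[1],d[0])),np.linalg.norm(d))
t=capture("top");print(proj(t,np.r_[H[:2],T]))
G=cast(t,[[290+302/8,225+192/8],[290+603/8,225+182/8]],.026);print("top",G, G.mean(0), cast(t,[[290+130/8,225+203/8]],.0215))
togo(.453,-.084,.12,-87)
```

```text
[[ 0.4546 -0.0392]
 [ 0.4599 -0.1277]
 [ 0.4632 -0.0451]
 [ 0.4458 -0.0452]
 [ 0.4674 -0.1147]
 [ 0.4503 -0.1161]] 0.08862988883666303 0.017465502368228036
[[ 0.451   0.0137]
 [ 0.4535 -0.039 ]]
yaw 93.4234703091719 centre [ 0.45720472 -0.08343686  0.026     ] [ 0.45669109 -0.08026915  0.026     ]
92.64075939099406
93.5637525177991 0.14167512708146807
[[327.68037951 247.57059826]
 [364.06586951 245.54620191]
 [305.91278931 248.988562  ]
 [327.53713651 248.08128394]]
top [[ 0.45108649 -0.03937924  0.026     ]
 [ 0.4545043  -0.13085438  0.026     ]] [ 0.45279539 -0.08511681  0.026     ] [[0.44767657 0.01282073 0.0215    ]]
now [ 0.4302 -0.0403  0.1195] [-1.8e+02 -1.0e-02  5.0e-02] t 3.15 -> dp [22.8 43.7 -0.4] yaw 1.5193
```

Emit:
apply_moves(
  commands=[
    {"dp": [25, 44, 0], "yaw": 1.515, "grip": 1},
    {"dp": [25, 44, 0], "yaw": 1.515, "grip": 1},
    {"dp": [25, 44, 0], "yaw": 1.515, "grip": 1},
    {"dp": [25, 44, 0], "yaw": 1.515, "grip": 1},
    {"dp": [25, 44, 0], "yaw": 1.515, "grip": 1},
    {"dp": [25, 44, 0], "yaw": 1.515, "grip": 1},
    {"dp": [25, 44, 0], "yaw": 1.515, "grip": 1},
    {"dp": [25, 44, 0], "yaw": 1.515, "grip": 1},
    {"dp": [25, 44, 40], "yaw": 1.515, "grip": 1},
    {"dp": [25, 44, 60], "yaw": 1.515, "grip": 1},
    {"dp": [25, 44, 60], "yaw": 1.515, "grip": 1},
  ],
)

```text
time_s: 4.53
tcp_pos: [0.4537, -0.0848, 0.0578]
eef_rot: [179.7, -0.0, -86.8]
contact_force: [1.3, -0.1, -0.4]
gripper_width: 0.0875
```

Run:
```python
from h import *
togo(.455,-.084,.005,-86.7)
c=capture("wrist");cv2.imwrite("pics/w3.png",c["color"][:,:,::-1])
```

```text
now [ 0.4537 -0.0848  0.0578] [ 1.7974e+02 -5.0000e-02 -8.6750e+01] t 4.53 -> dp [-0.7 -1.6 52.7] yaw -0.0009
```

View pics/w3.png

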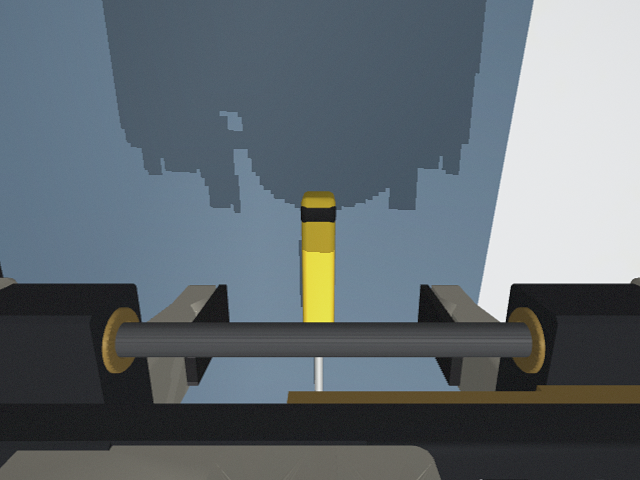

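The handle sits straight and centred between the fingers, at columns 302–335. I'll go down and grip it.

Emit:
apply_moves(
  commands=[
    {"dp": [-1, -1, 40], "yaw": 0, "grip": 1},
    {"dp": [-1, -1, 53], "yaw": 0, "grip": 1},
    {"dp": [-1, -1, 53], "yaw": 0, "grip": 1},
    {"dp": [-1, -1, 53], "yaw": 0, "grip": 0.3},
    {"dp": [-1, -1, 53], "yaw": 0, "grip": 0},
    {"dp": [-1, -1, 53], "yaw": 0, "grip": 0},
    {"dp": [-1, -1, 53], "yaw": 0, "grip": 0},
    {"dp": [-1, -1, 53], "yaw": 0, "grip": 0},
    {"dp": [-1, -1, 53], "yaw": 0, "grip": 0},
  ],
  newtons=30,
)

```text
time_s: 5.7
tcp_pos: [0.4554, -0.0834, 0.0066]
eef_rot: [180.0, 0.0, -86.7]
contact_force: [-0.7, 0.2, 1.5]
gripper_width: 0.033
```

Run:
```python
from h import *
s=get_state();print(s["gripper_width"]);togo(.455,-.084,.12,-178)
```

```text
0.03301061775837838
now [ 0.4554 -0.0834  0.0066] [180.     0.   -86.73] t 5.7 -> dp [   0.6    0.4 -113.4] yaw 1.5929
```

Fingers still closing.

Emit:
apply_moves(
  commands=[
    {"dp": [0, 0, 1], "yaw": 0, "grip": 0},
    {"dp": [0, 0, 1], "yaw": 0, "grip": 0},
    {"dp": [0, 0, 1], "yaw": 0, "grip": 0},
    {"dp": [0, 0, 1], "yaw": 0, "grip": 0},
  ],
)

```text
time_s: 6.2
tcp_pos: [0.4553, -0.0835, 0.0055]
eef_rot: [180.0, -0.0, -86.7]
contact_force: [0.2, -0.3, -0.7]
gripper_width: 0.0179
```

Run:
```python
from h import *
s=get_state();print(s["gripper_width"],s["contact_force"]);togo(.455,-.084,.12,-178)
```

```text
0.017860064547727594 [ 0.21423528 -0.31219884 -0.73328509]
now [ 0.4553 -0.0835  0.0055] [179.99  -0.   -86.74] t 6.2 -> dp [   0.5    0.4 -114.5] yaw 1.5928
```

Run:
```python
from h import *
togo(.585,-.0163,.06,-178)
```

```text
now [ 0.4553 -0.0835  0.0055] [179.99  -0.   -86.74] t 6.2 -> dp [ -59.7 -133.3  -54.5] yaw 1.5928
```

Emit:
apply_moves(
  commands=[
    {"dp": [0, 0, -30], "yaw": 0, "grip": 0},
    {"dp": [0, 0, -55], "yaw": 0.15, "grip": 0},
    {"dp": [-10, -25, -55], "yaw": 0.33, "grip": 0},
    {"dp": [-20, -45, -55], "yaw": 0.5, "grip": 0},
    {"dp": [-30, -65, -55], "yaw": 0.68, "grip": 0},
    {"dp": [-40, -85, -55], "yaw": 0.85, "grip": 0},
    {"dp": [-50, -105, -55], "yaw": 1.02, "grip": 0},
    {"dp": [-60, -120, -55], "yaw": 1.2, "grip": 0},
    {"dp": [-60, -133, -55], "yaw": 1.38, "grip": 0},
    {"dp": [-60, -133, -55], "yaw": 1.593, "grip": 0},
    {"dp": [-60, -133, -55], "yaw": 1.593, "grip": 0},
    {"dp": [-60, -133, -55], "yaw": 1.593, "grip": 0},
  ],
)

```text
time_s: 7.7
tcp_pos: [0.5846, -0.016, 0.0605]
eef_rot: [-180.0, -0.0, -177.8]
contact_force: [0.5, 0.8, -0.7]
gripper_width: 0.0178
```

Run:
```python
from h import *
import pickle
s=get_state();togo(.585,-.0163,.06,-178)
for n in ("top","side"):
    c=capture(n);I=c["color"];pickle.dump(c,open(n+"3.pkl","wb"))
    a=I[130:220,270:370] if n=="top" else I[180:250,170:340]
    cv2.imwrite(f"pics/{n}3.png",cv2.resize(a,None,fx=6 if n=="top" else 4.5,fy=6 if n=="top" else 4.5,interpolation=cv2.INTER_CUBIC)[:,:,::-1])
p=s["tcp_pos"];a=np.radians(s["eef_rot"][2]+180);print("pred tip",p+np.array([.095*np.cos(a),.095*np.sin(a),-.0055]))
```

```text
now [ 0.5846 -0.016   0.0605] [-1.8000e+02 -1.0000e-02 -1.7782e+02] t 7.7 -> dp [-0.4 -0.3  0.5] yaw 0.0032
pred tip [ 0.67948368 -0.01239556  0.05498201]
```

View pics/top3.png

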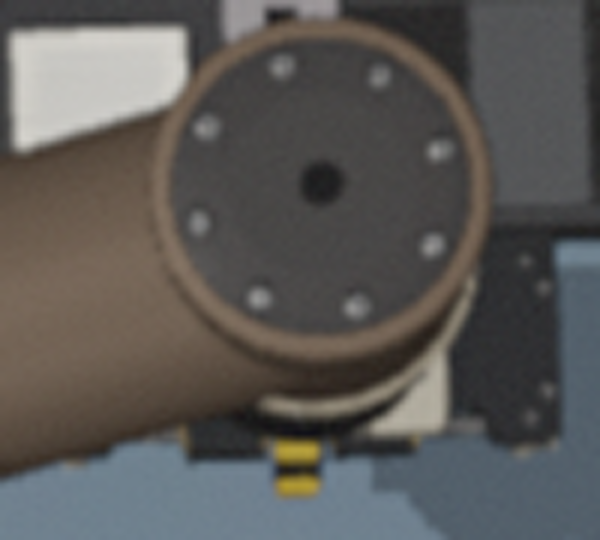

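View pics/side3.png

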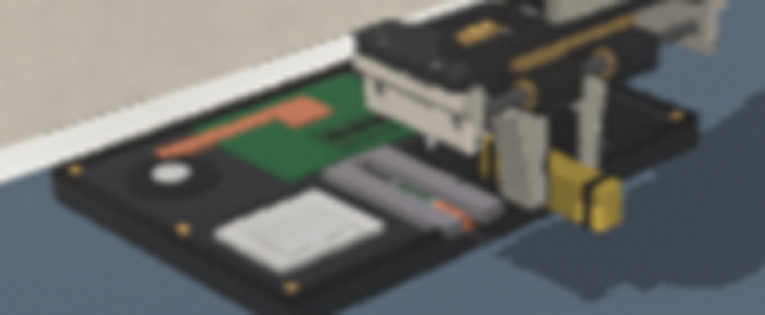

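Run:
```python
from h import *
import pickle
t=pickle.load(open("top3.pkl","rb"));s=pickle.load(open("side3.pkl","rb"))
print("bar by top",cast(t,[[255+334/5.32,65+514/5.32]],.012), "slit mouth top",cast(t,[[255+334/5.32,65+562/5.32]],.024))
z=lambda P:(proj(s,P)-[170,180])*4.5
print("side zoomed: tip,shaft end,eye,mouth",z([[.6795,-.0124,.055],[.6795,-.0124,.076],[.6815,-.013,.012],[.6469,-.0137,.024]]))
cv2.imwrite("pics/side3z.png",cv2.resize(s["color"][190:235,235:315],None,fx=10,fy=10,interpolation=cv2.INTER_CUBIC)[:,:,::-1])
```

```text
bar by top [[ 0.6674027  -0.01462637  0.012     ]] slit mouth top [[ 0.64300385 -0.01452236  0.024     ]]
side zoomed: tip,shaft end,eye,mouth [[426.35548909 148.85890701]
 [424.73715274 114.81624659]
 [428.15754036 215.12054212]
 [467.770636   216.64111776]]
```

View pics/side3z.png

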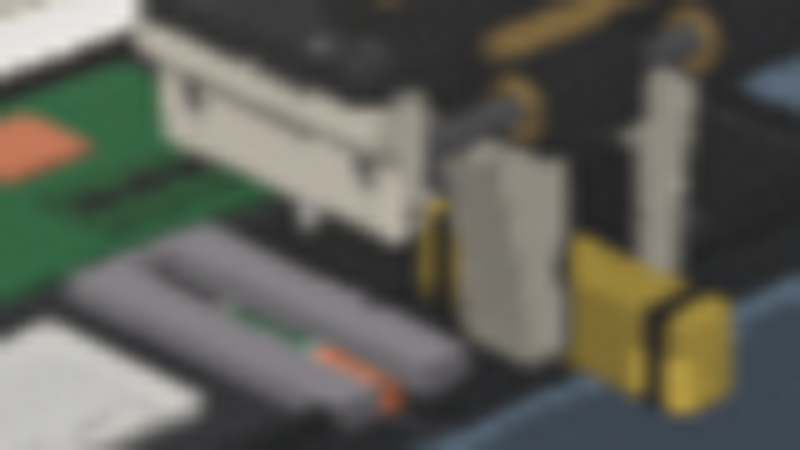

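Allowing for a consistent 3 mm top-camera bias in x, the eye is at about (0.680, -0.0137). The hook in the side view, at (265.5, 212.5) px, is about 1 px from its predicted position. I'll shift slightly and lower in stages.

Emit:
apply_moves(
  commands=[
    {"dp": [-1.5, -1, 0], "yaw": 0, "grip": 0},
    {"dp": [-1.5, -1, 15], "yaw": 0, "grip": 0},
    {"dp": [-1.5, -1, 30], "yaw": 0, "grip": 0},
    {"dp": [-1.5, -1, 36], "yaw": 0, "grip": 0},
    {"dp": [-1.5, -1, 36], "yaw": 0, "grip": 0},
  ],
)

```text
time_s: 8.43
tcp_pos: [0.5858, -0.0171, 0.0236]
eef_rot: [-180.0, -0.1, -178.0]
contact_force: [-0.5, -0.6, -0.5]
gripper_width: 0.0177
```

Run:
```python
from h import *
togo(.5863,-.0170,.009,-178)
s=capture("side")
cv2.imwrite("pics/side4z.png",cv2.resize(s["color"][190:250,235:315],None,fx=10,fy=10,interpolation=cv2.INTER_CUBIC)[:,:,::-1])
```

```text
now [ 0.5858 -0.0171  0.0236] [-1.7997e+02 -1.0000e-01 -1.7800e+02] t 8.43 -> dp [-0.5  0.  14.6] yaw 0.0
```

View pics/side4z.png

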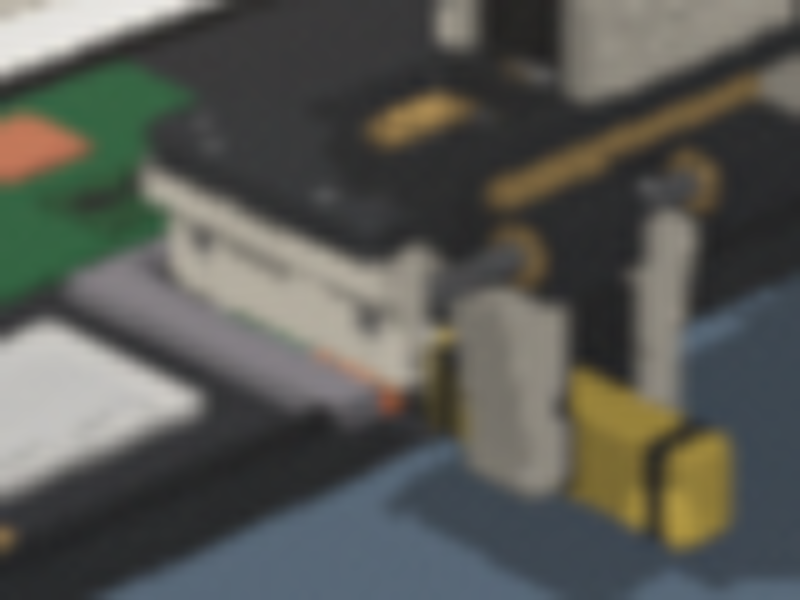

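No contact force yet, and the gripper body now hides the slit in this view. I'll go down the last 15 mm and watch the force.

Emit:
apply_moves(
  commands=[
    {"dp": [0, 0, 5], "yaw": 0, "grip": 0},
    {"dp": [0, 0, 10], "yaw": 0, "grip": 0},
    {"dp": [0, 0, 13], "yaw": 0, "grip": 0},
    {"dp": [0, 0, 15], "yaw": 0, "grip": 0},
    {"dp": [0, 0, 15], "yaw": 0, "grip": 0},
    {"dp": [0, 0, 15], "yaw": 0, "grip": 0},
  ],
)

```text
time_s: 9.22
tcp_pos: [0.5864, -0.0169, 0.0097]
eef_rot: [180.0, 0.0, -178.0]
contact_force: [0.1, -0.0, -0.7]
gripper_width: 0.0178
```

Run:
```python
from h import *
togo(.5863,-.0170,.009,-178)
s=get_state();print(s["contact_force"],s["moment"],s["eef_rot"])
c=capture("wrist");cv2.imwrite("pics/w5.png",c["color"][:,:,::-1])
c=capture("side");cv2.imwrite("pics/side5.png",cv2.resize(c["color"][190:250,235:315],None,fx=10,fy=10,interpolation=cv2.INTER_CUBIC)[:,:,::-1])
```

```text
now [ 0.5864 -0.0169  0.0097] [ 1.8000e+02  1.0000e-02 -1.7801e+02] t 9.22 -> dp [ 0.1 -0.1  0.7] yaw -0.0001
[ 0.08324642 -0.0089501  -0.65045857] [-0.01666164 -0.0296406  -0.0205258 ] [ 1.79997393e+02  1.29162589e-02 -1.78006103e+02]
```

View pics/w5.png

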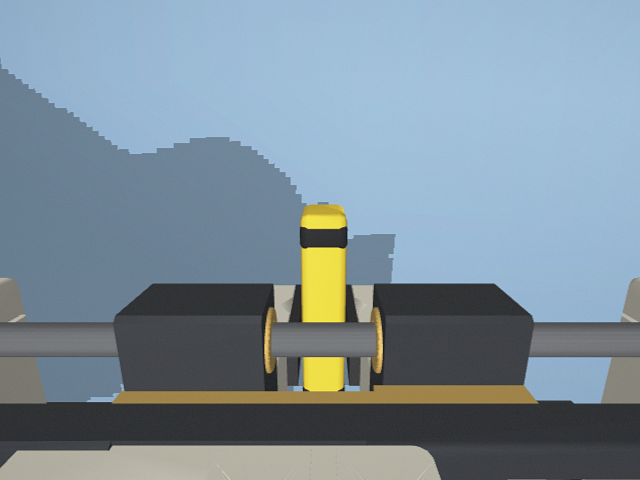

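View pics/side5.png

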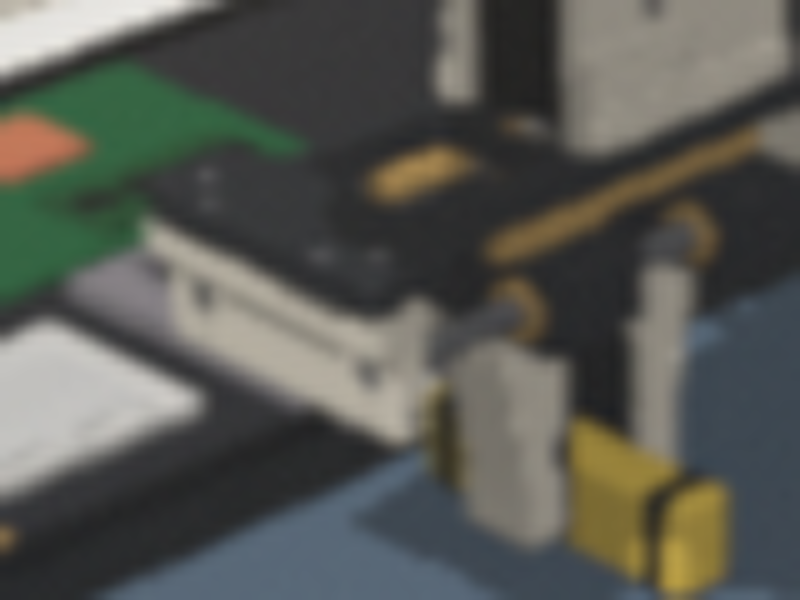

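No resistance, so the hook tip is at about 4 mm height. I'll drag along tool +x, which runs straight out of the bay.

Emit:
apply_moves(
  commands=[
    {"dp": [4, 0, 0], "yaw": 0, "grip": 0},
    {"dp": [8, 0, 0], "yaw": 0, "grip": 0},
    {"dp": [14, 0, 0], "yaw": 0, "grip": 0},
    {"dp": [20, 0, 0], "yaw": 0, "grip": 0},
    {"dp": [26, 0, 0], "yaw": 0, "grip": 0},
    {"dp": [33, 0, 0], "yaw": 0, "grip": 0},
    {"dp": [40, 0, 0], "yaw": 0, "grip": 0},
    {"dp": [46, 0, 0], "yaw": 0, "grip": 0},
    {"dp": [50, 0, 0], "yaw": 0, "grip": 0},
  ],
)

```text
time_s: 10.45
tcp_pos: [0.536, -0.0186, 0.0096]
eef_rot: [180.0, 0.0, -178.0]
contact_force: [0.5, 0.4, -0.2]
gripper_width: 0.0179
```

Run:
```python
from h import *
s=get_state();print(s["contact_force"],s["moment"],s["eef_rot"])
c=capture("top");cv2.imwrite("pics/top6.png",cv2.resize(c["color"][100:260,230:430],None,fx=4,fy=3.7,interpolation=cv2.INTER_CUBIC)[:,:,::-1])
c=capture("side");cv2.imwrite("pics/side6.png",cv2.resize(c["color"][180:260,225:325],None,fx=8,fy=7.5,interpolation=cv2.INTER_CUBIC)[:,:,::-1])
```

```text
[ 0.52970772  0.37930682 -0.2140287 ] [-0.05102781 -0.17142171  0.00190419] [ 1.79998773e+02  4.28422661e-03 -1.78002279e+02]
```

View pics/top6.png

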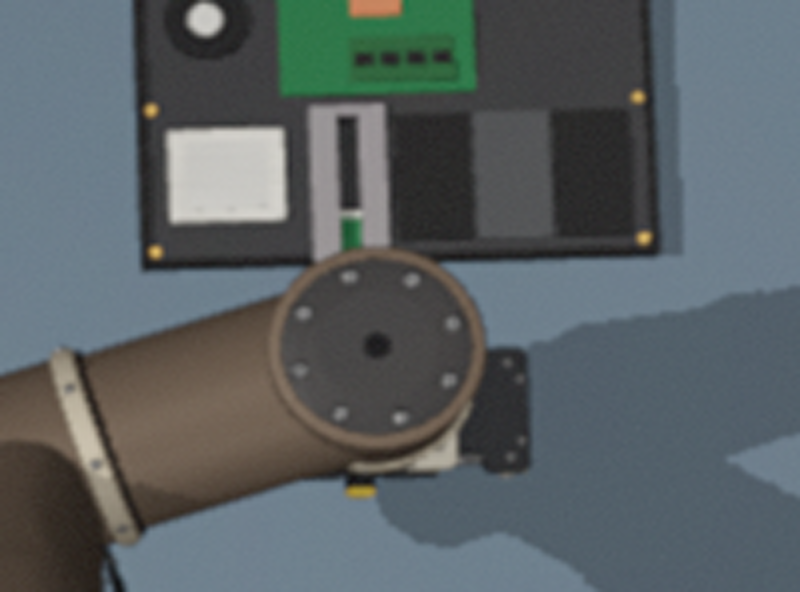

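View pics/side6.png

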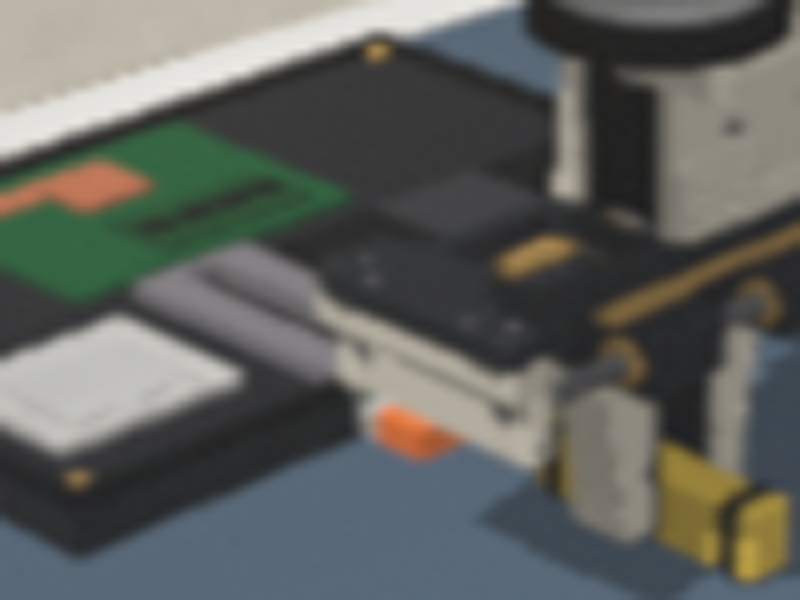

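The module is following: its orange end is out of the mouth in the side view at (415,430) and its rear has moved in the slit. I'll keep dragging.

Emit:
apply_moves(
  commands=[
    {"dp": [4, 0, 0], "yaw": 0, "grip": 0},
    {"dp": [10, 0, 0], "yaw": 0, "grip": 0},
    {"dp": [17, 0, 0], "yaw": 0, "grip": 0},
    {"dp": [24, 0, 0], "yaw": 0, "grip": 0},
    {"dp": [31, 0, 0], "yaw": 0, "grip": 0},
    {"dp": [38, 0, 0], "yaw": 0, "grip": 0},
    {"dp": [45, 0, 0], "yaw": 0, "grip": 0},
    {"dp": [52, 0, 0], "yaw": 0, "grip": 0},
    {"dp": [58, 0, 0], "yaw": 0, "grip": 0},
    {"dp": [62, 0, 0], "yaw": 0, "grip": 0},
    {"dp": [65, 0, 0], "yaw": 0, "grip": 0},
    {"dp": [65, 0, 0], "yaw": 0, "grip": 0},
  ],
)

```text
time_s: 12.05
tcp_pos: [0.4712, -0.0209, 0.0096]
eef_rot: [-180.0, -0.0, -178.0]
contact_force: [-0.7, -1.5, -1.5]
gripper_width: 0.018
```

Run:
```python
from h import *
s=get_state();print(s["contact_force"],s["moment"],s["eef_rot"],s["tcp_pos"])
c=capture("top");cv2.imwrite("pics/top7.png",cv2.resize(c["color"][140:260,250:400],None,fx=5,fy=5,interpolation=cv2.INTER_CUBIC)[:,:,::-1])
c=capture("side");cv2.imwrite("pics/side7.png",cv2.resize(c["color"][190:270,235:335],None,fx=8,fy=7.5,interpolation=cv2.INTER_CUBIC)[:,:,::-1])
```

```text
[-0.73825331 -1.47442307 -1.51660242] [-0.00786079 -0.02286359  0.01193988] [-1.79999595e+02 -7.40978756e-03 -1.78004324e+02] [ 0.47119523 -0.02091819  0.00957174]
```

View pics/top7.png

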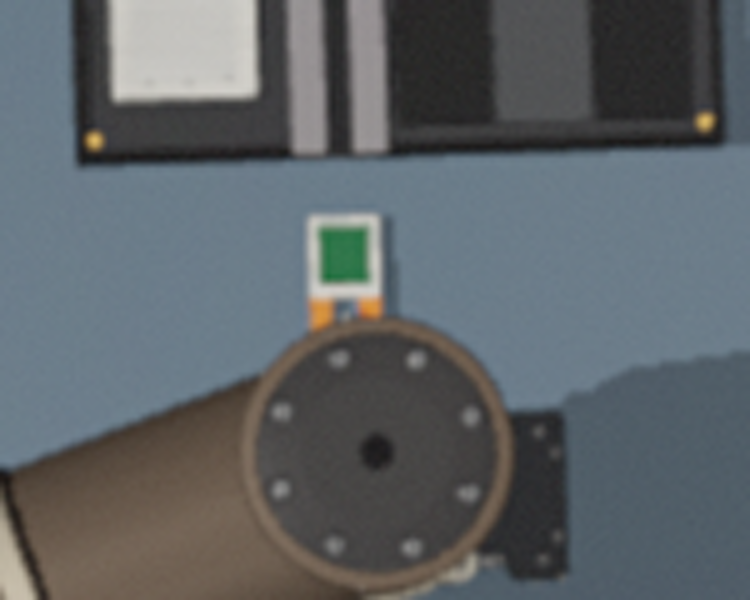

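View pics/side7.png

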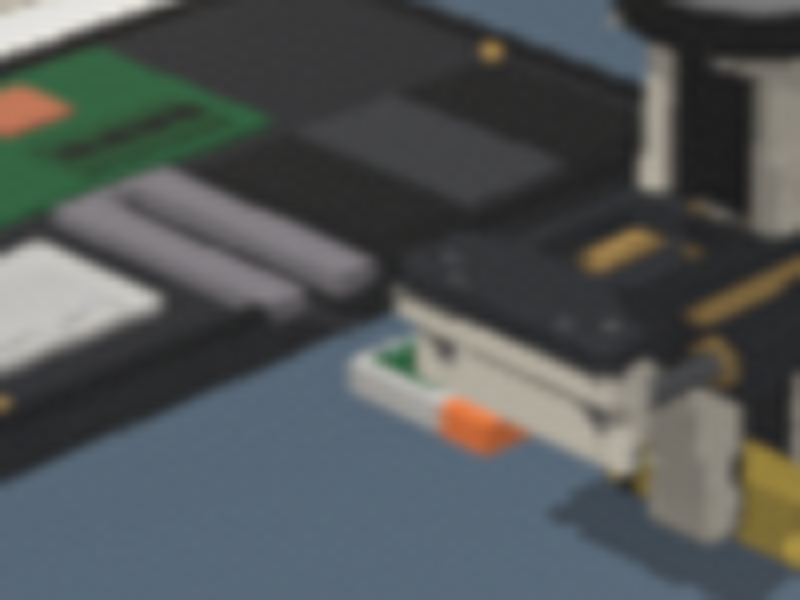

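The module is fully out, lying straight with a clear gap to the laptop. To unhook, I'll ease forward 3 mm and lift straight up, then move 140 mm sideways.

Emit:
apply_moves(
  commands=[
    {"dp": [-3, 0, 0], "yaw": 0, "grip": 0},
    {"dp": [-3, 0, -6], "yaw": 0, "grip": 0},
    {"dp": [-3, 0, -20], "yaw": 0, "grip": 0},
    {"dp": [-3, 0, -40], "yaw": 0, "grip": 0},
    {"dp": [-3, 0, -60], "yaw": 0, "grip": 0},
    {"dp": [-3, -30, -60], "yaw": 0, "grip": 0},
    {"dp": [0, -70, -60], "yaw": 0, "grip": 0},
    {"dp": [0, -110, -60], "yaw": 0, "grip": 0},
    {"dp": [0, -140, -50], "yaw": 0, "grip": 0},
    {"dp": [0, -140, -30], "yaw": 0, "grip": 0},
    {"dp": [0, -140, -30], "yaw": 0, "grip": 0},
  ],
)

```text
time_s: 13.52
tcp_pos: [0.4752, -0.1612, 0.0393]
eef_rot: [180.0, -0.1, -178.1]
contact_force: [1.3, 0.1, -0.7]
gripper_width: 0.0177
```

Run:
```python
from h import *
togo(.4663,-.1609,.006,-178)
c=capture("side");cv2.imwrite("pics/side8.png",cv2.resize(c["color"][190:270,235:375],None,fx=5.5,fy=5.5,interpolation=cv2.INTER_CUBIC)[:,:,::-1])
c=capture("top");cv2.imwrite("pics/top8.png",cv2.resize(c["color"][140:280,250:430],None,fx=4.3,fy=4.2,interpolation=cv2.INTER_CUBIC)[:,:,::-1])
```

```text
now [ 0.4752 -0.1612  0.0393] [ 1.7999e+02 -1.1000e-01 -1.7807e+02] t 13.53 -> dp [ 8.9  0.6 33.4] yaw -0.0013
```

View pics/side8.png

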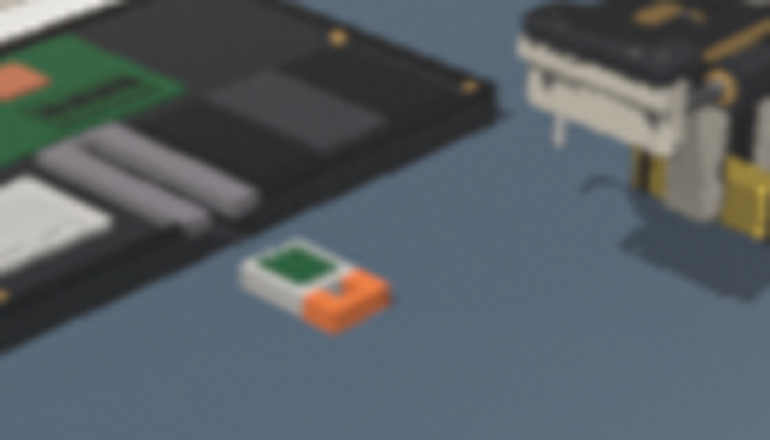

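View pics/top8.png

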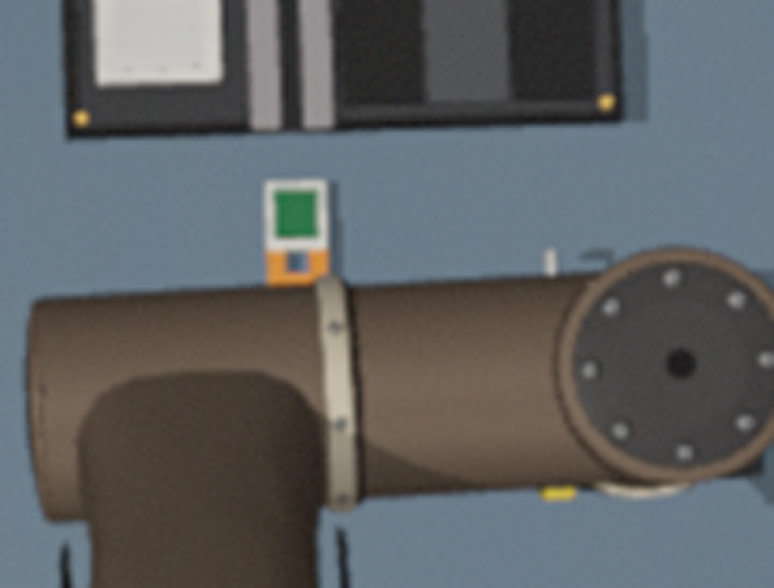

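The module lies flat in front of the bay and the hook is clear of it. I'll set the pick down and release.

Emit:
apply_moves(
  commands=[
    {"dp": [0, 0, 15], "yaw": 0, "grip": 0},
    {"dp": [0, 0, 28], "yaw": 0, "grip": 0},
    {"dp": [0, 0, 33], "yaw": 0, "grip": 0},
    {"dp": [0, 0, 33.5], "yaw": 0, "grip": 0},
    {"dp": [0, 0, 33.5], "yaw": 0, "grip": 0},
    {"dp": [0, 0, 33.5], "yaw": 0, "grip": 0.3},
    {"dp": [0, 0, 33.5], "yaw": 0, "grip": 0.6},
    {"dp": [0, 0, 33.5], "yaw": 0, "grip": 0.6},
    {"dp": [0, 0, 33.5], "yaw": 0, "grip": 0.6},
    {"dp": [0, 0, 33.5], "yaw": 0, "grip": 0.6},
  ],
)

```text
time_s: 14.88
tcp_pos: [0.4763, -0.1608, 0.0061]
eef_rot: [-180.0, 0.0, -178.0]
contact_force: [0.0, 0.6, 0.0]
gripper_width: 0.0523
```

Emit:
apply_moves(
  commands=[
    {"dp": [0, 0, -30], "yaw": 0, "grip": 0.6},
    {"dp": [0, 0, -80], "yaw": 0, "grip": 0.6},
    {"dp": [0, 0, -140], "yaw": 0, "grip": 0.6},
    {"dp": [0, 0, -190], "yaw": 0, "grip": 0.6},
    {"dp": [0, -50, -190], "yaw": 0, "grip": 0.6},
    {"dp": [0, -110, -190], "yaw": 0, "grip": 0.6},
    {"dp": [0, -170, -190], "yaw": 0, "grip": 0.6},
    {"dp": [0, -230, -190], "yaw": 0, "grip": 0.6},
    {"dp": [0, -280, -190], "yaw": 0, "grip": 0.6},
    {"dp": [0, -280, -190], "yaw": 0, "grip": 0.6},
    {"dp": [0, -280, -190], "yaw": 0, "grip": 0.6},
  ],
)

```text
time_s: 16.25
tcp_pos: [0.4855, -0.4406, 0.1954]
eef_rot: [180.0, -0.1, -178.1]
contact_force: [0.4, 0.6, 0.0]
gripper_width: 0.0527
```

Run:
```python
from h import *
s=get_state();print(s["tcp_pos"],s["time_s"])
c=capture("side");cv2.imwrite("pics/side9.png",c["color"][:,:,::-1])
c=capture("top");cv2.imwrite("pics/top9.png",c["color"][:,:,::-1]);I=c["color"]
h=cv2.cvtColor(I,cv2.COLOR_RGB2HSV)
m=cv2.inRange(h,(50,100,60),(85,255,255));m[:172]=0;m[230:]=0
ys,xs=np.nonzero(m[:,280:380]);
if len(xs): print("green centre",xs.mean()+280,ys.mean(),cast(c,[[xs.mean()+280,ys.mean()]],.012))
m=cv2.inRange(h,(18,100,100),(36,255,255));m[:180]=0;m[300:]=0
ys,xs=np.nonzero(m);print("yellow",cv2.minAreaRect(np.c_[xs,ys].astype(np.float32)),cast(c,[[xs.mean(),ys.mean()]],.026))
print("mouth",cast(c,[[317.8,170.6]],.024))
```

```text
[ 0.48548498 -0.4405503   0.19538773] 16.25
green centre 318.44444444444446 190.45679012345678 [[ 0.59575614 -0.01651248  0.012     ]]
yellow ((449.0, 240.0), (36.0, 152.0), 90.0) [[ 0.47426026 -0.16849839  0.026     ]]
mouth [[ 0.64310058 -0.01456621  0.024     ]]
```

View pics/side9.png

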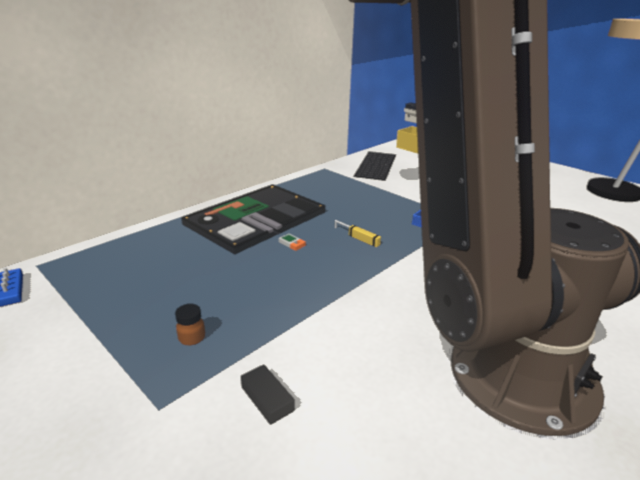

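View pics/top9.png

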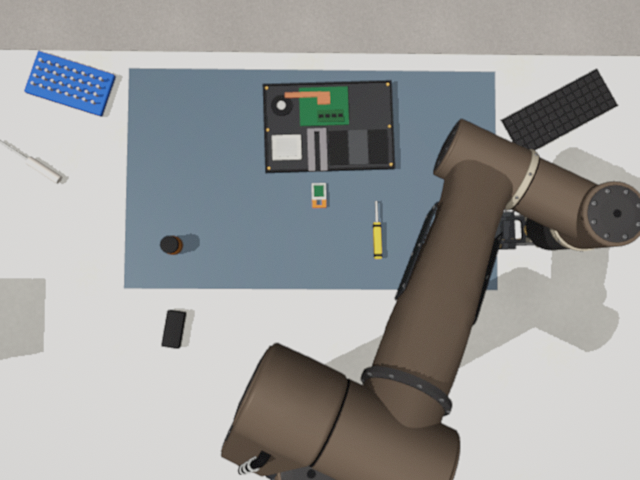

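```bash
python3 -c "
from plant import *
print(close_job())"
```

```text
the job is handed in; nothing more can be done
None
```

I gripped the pick across its handle, lowered the hook into the module's eye and dragged the module straight out of the bay. I then lifted the hook clear, set the pick down to the right, and handed the job in at about 16 s.

**Last checks, all from the cameras:**
- **Module:** it lies flat and straight, centred about 50 mm in front of the mouth and within a few millimetres of the bay axis.
- **Pick:** it stands on its underside with the hook about 140 mm to the side of the module and clear of the laptop. The wrist force never read more than about 2 N.
- **Jar and brick:** they look unmoved in both views.

**What disagreed or was not confirmed:**
- **Camera offset:** the top and wrist cameras differed by about 4 mm in x. I averaged them, and the hook went in without touching.
- **Eye not seen:** I could not see the hook enter the eye, because the gripper body hid it. I know it caught because the module followed the pull.
- **Tray:** the arm hid most of it in the last pictures. The arm crossed near it only at about 0.2 m height, and the corner still visible in the side view had not moved.

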